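# Clear the offcuts from the welding fixture plate

## Robot

A 6-joint arm with a two-finger parallel gripper is mounted at the origin on the work surface. World frame = base frame: x ahead of the robot, y to its left, z up, the work surface at z = 0. Lengths are in mm, angles in degrees, forces in N, time in s.
With the tool pointing down it reaches from about 275 to 750 mm from the base axis. Payload 10.2 kg.
Tool frame: the origin (TCP) lies between the finger pads; the fingertips stand 11 mm ahead of it and the grasp point (between the pads) lies 8 mm behind it; z points along the fingers, y is the line along which they close (so a half turn about z gives the same grasp; the last joint's range is limited). The gripper opens to 85 mm and grips with 20 to 120 N. Pads are 22 mm wide; open, the fingers measure 114 mm over their backs; the gripper's body (76 mm by 85 mm) begins 54 mm behind the grasp point. The pads swing forward as they close: fully open they stand 13 mm farther back than shut.
Start: joints at [54.351, 17.928, 85.812, -0, 76.261, -12.8], TCP at [203.877, 483.803, 242.294] pointing down, gripper open.
Joint ranges: [-168.41, 168.41], [-55.51, 124.54], [10.69, 146.95], [-70.63, 250.63], [1, 178], [-165.06, 165.06]. Speed limits (degrees/s): [136.94, 136.94, 172.46, 180, 180, 180].

## Interface

Orientations are given as [roll, pitch, yaw] about the fixed x, y, z axes, in that order (R = Rz(yaw) Ry(pitch) Rx(roll)).
In Python, from workcell import telemetry, viewer, arm gives the robot as it stands. The module is installed in compiled form; this text tells all that it offers.
- The arm moves only by the shell command python3 -m crank 'ROWS' [FORCE]. ROWS is JSON, a list of rows, each a list of 7 numbers: the shift along the tool's x, y, z in cm, then the turn, a rotation vector about the tool's x, y, z in rad, then the closure, from -1 (fully open) to 1 (shut). A call has 1 to 8 rows; each row is the pose to reach, as a shift and turn from the pose commanded when the call began, along the tool's axes at that moment; what a row does not reach only later rows make up. A row lasts 1/8 s, in which the tool goes at most 62.5 mm and 10.7 degrees, less where a joint would pass 70% of its speed; a pose out of reach is approached as far as the arm can. A call with a gripper value outside its range is refused whole. The fingers move at their own pace and stop on an object; FORCE is the grip in N (left out, the last holds). Time passes only in rows, so rows that repeat a pose let the fingers close. It gives the time, the measured TCP pose, the force and the opening at its end, in the units of the state.
- telemetry.read_state(): the state, without advancing time (a new reading comes with each control period).
- viewer.capture(name): name is "side" or "top"; returns a dict with "frame" (420x560x3 uint8, red, green, blue), "intrinsics" (3x3 intrinsics, pixels), "R" (3x3) and "t" (3): a world point X has camera coordinates R X + t. Camera axes: x right, y down, z forward; pixel columns grow to the right and rows downward; lengths in mm; the calibration is good to about 2 mm. A picture is of the moment at which its call begins. There is no depth.
- arm.close_job(): hands the job in, once; it reports no verdict.
The state is a dict: "time": time; "qpos": joint angles; "qvel": joint speeds; "joint_efforts": joint torques, N m; "ee_pos": TCP position; "ee_rot": TCP orientation; "wrist_force": force on the tool from outside, world axes, zero at the start; "torque": the same for the moment, N m; "finger_gap": finger opening in mm.
Only numpy, scipy, OpenCV 4.12 (cv2) and the standard library are available. Lean on these libraries where they do the work, as an engineer would, in place of code of your own. Each camera call takes 0.05 s, during which the arm holds its last target. There are 200 camera calls.

## Task

Clear the fixture plate for the next weld: with the fingertips, sweep the three offcuts (flat bar, pipe ring and square-tube slice) across the plate and over its edge so that they drop into the yellow scrap tray, which stands at its left or right side. Only slide them, do not pick them up. Leave the threaded nipple, the welded flange and the red magnetic square where they are.

Things in the scene. Friction and masses are not known exactly. Their poses are not given: they have to be found in the camera images.
- plate: Dark grey steel fixture plate lying on the bench, 360 mm in its own x, 420 mm in its own y, 60 mm high, fixed. Origin at the centre of its underside, so its flat top is at 60 mm. Black 16 mm holes on a 50 mm grid; nothing catches in them, the top is smooth. The two trays stand against its two short sides (own +y and -y, edges 210 mm from its centre).
- scrap_tray: Empty yellow sheet-metal scrap tray, open on top, fixed, 300 mm (own x) by 130 mm (own y), 45 mm high, walls and floor 3 mm; origin at the centre of its underside, on the bench. Its long side stands 2 mm from the plate's +y or -y side (its centre lies at x = -20 mm, y = +277 or -277 mm in the plate's frame, axes parallel to the plate's), its rim 15 mm below the plate's top.
- parts_tray: Blue tray of the same size at the plate's other side, holding ceramic torch cups, brass collets and black caps; fixed. Nothing belongs in it. Origin at the centre of its underside.
- flat_offcut: Rusty brown flat-bar offcut, 32 (own x) x 50 (own y) x 12 mm high, about 140 g, lying loose on the plate. Origin at the centre of its underside.
- pipe_offcut: Bright steel slice of pipe lying flat on the plate like a ring, outside diameter 48 mm, wall 4 mm, 14 mm high, about 60 g, loose. Origin on its axis at the underside.
- box_offcut: Green-primed slice of square tube lying flat on the plate, 40 x 40 mm outside, wall 4 mm, 20 mm high, open through the middle, about 70 g, loose. Origin at the centre of its underside.
- nipple: Good part, to be left alone: threaded pipe nipple standing upright on the plate among the offcuts, diameter 48 mm, 45 mm high, 220 g, loose. Origin at the centre of its underside.
- flange: Good part, to be left alone: pipe stub welded on a flange disc, standing on the plate's far part. Disc diameter 115 mm, 14 mm thick; pipe diameter 42 mm, total height 94 mm; 1.4 kg, loose. Origin at the centre of the disc's underside.
- square: To be left alone: red magnetic welding square (a flat triangle with 90 mm legs, 14 mm thick, within 64 mm of its origin), lying loose on the plate's far part, 350 g. Origin at the centre of its 90 x 90 mm outline, underside.

How it is judged:
By the outcome, as a careful person would: the job done as asked, in the order asked, and still so for the second after the job is handed in, with the robot touching nothing.
It also fails if it takes over 72 s, if anything falls off the work surface, if the arm or the gripper's body presses on something with over 40 N, if the wrist force passes 120 N, or if a joint passes its speed limit or range.

## Working session

There is one attempt and no reset: what is moved stays moved. The work goes in short steps, Python scripts to look and compute and a shell command to move; the robot and the scene stay as the last step left them, time stands still between calls to the robot, and variables do not carry over. Pictures are saved under pics/ and viewed, on a budget of 10 in all, crops included, one or two more only if the job needs it, and the job is handed in when it is done.

```bash
mkdir -p pics
python3 - <<'E'
from workcell import telemetry, viewer
import cv2, pickle
print(telemetry.read_state())
for n in("top","side"):
    c=viewer.capture(n); pickle.dump(c,open(n+".pkl","wb")); cv2.imwrite(f"pics/{n}0.png",c["frame"][:,:,::-1])
    print(n,c["intrinsics"],c["R"],c["t"])
E
```

```text
{'time': 0.0, 'qpos': array([ 5.43496590e+01,  1.79594400e+01,  8.58542220e+01,  1.12478540e-04,
        7.62596458e+01, -1.28028145e+01]), 'qvel': array([ 0.09157693,  0.00510561,  0.0066244 ,  0.14426069,  0.02927379,
       -0.10294384]), 'joint_efforts': array([-8.59281117e-04, -4.12264037e+01, -2.59742332e+01, -1.88239810e-04,
        4.08020351e-03, -5.91298743e-06]), 'ee_pos': array([203.73963323, 483.59485619, 241.73370089]), 'ee_rot': array([-1.79928539e+02, -1.63512529e-02,  1.57152436e+02]), 'wrist_force': array([-0.28849263, -0.50005263,  0.24054086]), 'torque': array([0.01687137, 0.03431429, 0.00148198]), 'finger_gap': 85.41560927438302}
top [[538.12396833   0.         287.0740061 ]
 [  0.         538.12396833 206.31752852]
 [  0.           0.           1.        ]] [[-0.01738804 -0.99967807 -0.01847741]
 [-0.99281045  0.01945158 -0.1181061 ]
 [ 0.11842749  0.01629093 -0.99282906]] [  45.32881941  599.03938679 1207.06220512]
side [[403.8513374    0.         279.09341823]
 [  0.         403.8513374  215.85050531]
 [  0.           0.           1.        ]] [[ 0.94358527 -0.33100603 -0.00904682]
 [-0.25139851 -0.69833479 -0.67016962]
 [ 0.21551247  0.63463654 -0.74215284]] [-549.59994411  206.38405859  671.65877662]
```

View pics/top0.png

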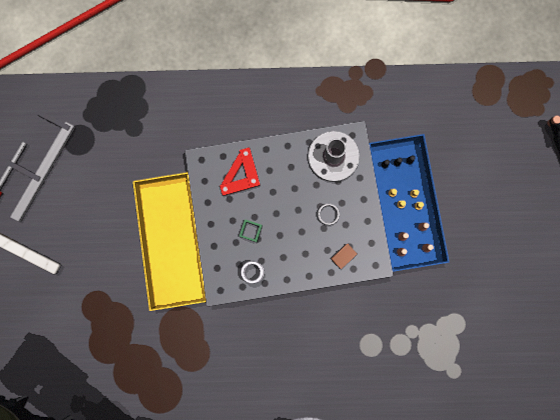

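View pics/side0.png

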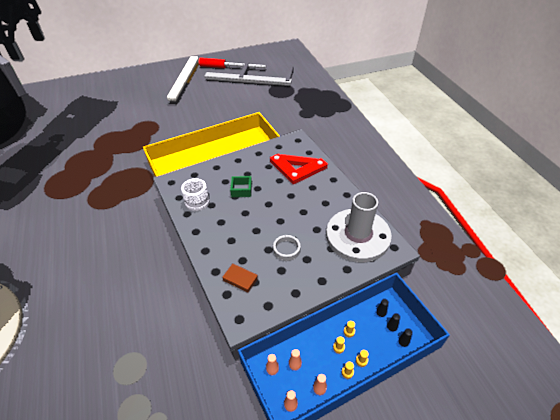

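Top view: the yellow tray is on the left (+y). The box offcut is at about (250,231), pipe (328,214), flat (344,256), nipple (252,272), square (241,173) and flange (333,156). Next I'll measure them.

```bash
cat > h.py <<'E'
import numpy as np, cv2
from workcell import viewer, telemetry
def ray(c,uv,z):
    K,R,t=c["intrinsics"],c["R"],c["t"]
    o=-R.T@t; d=R.T@np.linalg.solve(K,[uv[0],uv[1],1.]); return (o+d*(z-o[2])/d[2])[:2]
def blob(m,c,z,roi=None,amin=30):
    m=m.astype(np.uint8)*255
    if roi: k=np.zeros_like(m);x0,y0,x1,y1=roi;k[y0:y1,x0:x1]=1;m=m*k
    cs=[q for q in cv2.findContours(m,cv2.RETR_EXTERNAL,cv2.CHAIN_APPROX_NONE)[0] if cv2.contourArea(q)>amin]
    out=[]
    for q in cs:
        w=np.array([ray(c,p,z) for p in q[:,0]],np.float32); out.append(cv2.minAreaRect(w))
    return out
def toplate(p,P): # world->plate
    a=np.radians(P[2]);d=np.array(p)-P[:2]
    return np.array([np.cos(a)*d[0]+np.sin(a)*d[1],-np.sin(a)*d[0]+np.cos(a)*d[1]])
def find(c):
    f=c["frame"].astype(int);h=cv2.cvtColor(c["frame"],cv2.COLOR_RGB2HSV).astype(int);H,S,V=h[...,0],h[...,1],h[...,2]
    return dict(yellow=blob((H>20)&(H<33)&(S>150)&(V>90),c,45,amin=1000),
     blue=blob((H>100)&(H<125)&(S>150)&(V>60),c,45,amin=1000),
     green=blob((H>50)&(H<90)&(S>90),c,80,amin=100),
     brown=blob((H<14)&(S>110)&(V>100),c,72,(190,180,395,305),60),
     red=blob(((H<6)|(H>174))&(S>180)&(V>120),c,74,(190,120,300,210),100),
     white=blob((S<40)&(V>125),c,74,(190,120,395,305),80))
E
python3 - <<'E'
import pickle;from h import *
c=pickle.load(open("top.pkl","rb"))
for k,v in find(c).items():
    for r in v: print(k,np.round(r[0],1),np.round(r[1],1),round(r[2],1))
for uv in((186,150),(366,122),(392,276),(208,305)): print(uv,ray(c,uv,60))
E
```

```text
yellow [525.9 306.7] [300.4 129.6] 8.2
blue [ 604.5 -243. ] [299.  128.4] 8.2
green [542.3 115.2] [40.1 38.7] 71.1
brown [482.9 -89.9] [29.5 50.2] 43.5
brown [649.8 141.1] [31.7 88.7] 13.0
red [677.9 148.5] [88.7 86.9] 14.8
white [583.5  33.3] [354.2 413.4] 8.1
(186, 150) [731.96828126 264.19756088]
(366, 122) [ 788.73101761 -151.18303873]
(392, 276) [ 436.3977898  -196.62733556]
(208, 305) [379.52318965 213.42211241]
```

Run:
```python
import pickle;from h import *
P=(585,34.7,8.15)
c=pickle.load(open("top.pkl","rb"))
h=cv2.cvtColor(c["frame"],cv2.COLOR_RGB2HSV).astype(int)
for T in(150,170):
  for r in blob((h[...,1]<50)&(h[...,2]>T),c,74,(190,120,395,305),60): print(T,np.round(r[0],1),np.round(r[1],1),round(r[2],1), toplate(r[0],P))
for n,p in dict(green=(542.3,115.2),brown=(482.9,-89.9),red=(677.9,148.5),nip=ray(c,(252,272),105),pipe=ray(c,(328,214),74)).items(): print(n,np.round(p,1),np.round(toplate(p,P),1))
s=telemetry.read_state();print(s["ee_pos"])
```

```text
150 [451.8 113.7] [48.7 46.1] 89.3 [-120.68115467   97.04692465]
150 [576.9 -58.5] [45.8 47.3] 32.6 [-21.20307381 -91.07566347]
150 [536.9 -70.1] [232.  221.6] 8.0 [-62.44827887 -96.95829312]
150 [709.7 -73.8] [112.5 114.8] 44.0 [ 108.03437533 -125.06138659]
170 [450.7 113.7] [48.7 43.9] 89.0 [-121.75050998   97.21855061]
170 [709.1 -73.4] [110.7 112.8] 88.7 [ 107.56569724 -124.56035686]
green [542.3 115.2] [-30.9  85.7]
brown [482.9 -89.9] [-118.7 -108.9]
red [677.9 148.5] [108.1  99.5]
nip [450.7 111.1] [-122.1   94.6]
pipe [576.2 -57.4] [-21.8 -89.9]
[203.74053172 483.62332857 241.80414523]
```

```bash
cat >> h.py <<'E'
from scipy.spatial.transform import Rotation as Ro
P=(585,34.7,8.15)
def go(px,py,z,pdir=90):
    "tool shift (cm) and turn (rad) to plate point, tool x along plate direction pdir"
    s=telemetry.read_state();a=np.radians(P[2])
    w=np.array([P[0]+np.cos(a)*px-np.sin(a)*py,P[1]+np.sin(a)*px+np.cos(a)*py,z])
    R=Ro.from_euler("xyz",s["ee_rot"],degrees=True); T=Ro.from_euler("xyz",[180,0,P[2]+pdir],degrees=True)
    print("t",s["time"],"plate",np.round(toplate(s["ee_pos"][:2],P),1),"z",s["ee_pos"][2].round(1),"gap",round(s["finger_gap"],1),"F",s["wrist_force"].round(1))
    print("shift",np.round(R.inv().apply(w-s["ee_pos"])/10,2),"turn",(R.inv()*T).as_rotvec().round(3))
E
python3 -c "
from h import *
go(-31,33,130)"
```

```text
t 0.1 plate [-313.8  498.4] z 241.8 gap 85.5 F [ 0.6  0.4 -0.1]
shift [-48.21 -25.32  11.2 ] turn [-1.00e-03  0.00e+00  1.03e+00]
```

```bash
python3 -m crank '[[-6,-3.2,0,0,0,0.13,0.53],[-12,-6.3,0,0,0,0.26,0.53],[-18,-9.5,0,0,0,0.39,0.53],[-24,-12.7,0,0,0,0.52,0.53],[-30,-15.8,0,0,0,0.65,0.53],[-36,-19,1,0,0,0.78,0.53],[-42,-22.1,4,0,0,0.91,0.53],[-48.2,-25.3,7,0,0,1.03,0.53]]' 30; python3 -c "
from h import *
go(-31,33,90)"
```

```text
time: 1.1
ee_pos: [517.4, 101.9, 192.4]
ee_rot: [180.0, -0.0, 97.9]
wrist_force: [1.5, 1.6, 0.9]
finger_gap: 20.3
t 1.1 plate [-57.4  76.1] z 192.4 gap 20.3 F [1.5 1.6 0.9]
shift [-4.3   2.65 10.24] turn [ 0.    -0.    -0.005]
```

```bash
python3 -m crank '[[0,0,0,0,0,0,0.53],[0,0,0,0,0,0,0.53]]' >/dev/null; python3 -c "
from h import *
go(-31,33,90)"
```

```text
t 1.35 plate [-58.4  78.4] z 192.9 gap 19.6 F [-0.6 -0.2 -0. ]
shift [-4.54  2.75 10.29] turn [-0.001 -0.     0.   ]
```

```bash
python3 -m crank '[[-2.3,1.4,2,0,0,0,0.53],[-4.5,2.75,4,0,0,0,0.53],[-4.5,2.75,7,0,0,0,0.53],[-4.5,2.75,10,0,0,0,0.53],[-4.5,2.75,10.3,0,0,0,0.53],[-4.5,2.75,10.3,0,0,0,0.53]]' >/dev/null
python3 - <<'E'
from h import *
go(-31,33,75)
c=viewer.capture("side");cv2.imwrite("pics/s1.png",cv2.resize(c["frame"][120:300,140:380,::-1],None,fx=3,fy=3))
E
```

```text
t 2.1 plate [-30.2  33.7] z 91.3 gap 19.9 F [ 0.2 -1.1  0.4]
shift [-0.07 -0.08  1.63] turn [0.002 0.    0.001]
```

View pics/s1.png

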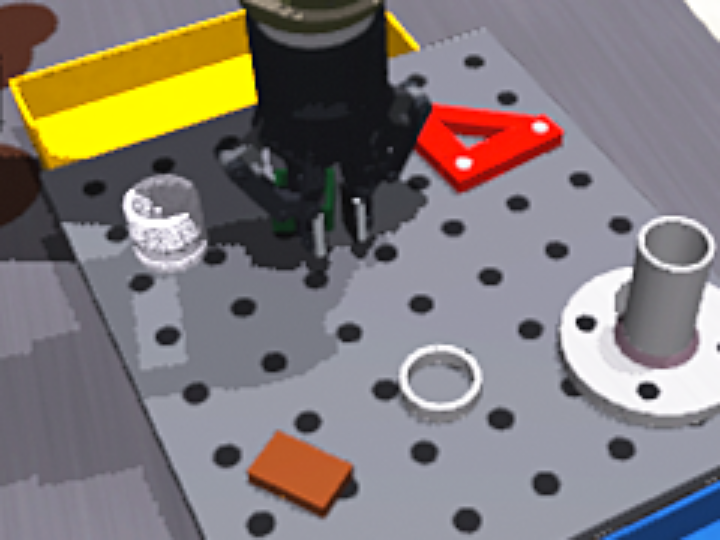

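The fingertips (about (245,208) full-frame) stand behind the box, clear of the nipple. Lowering to find the height.

```bash
python3 -m crank '[[0,0,0.6,0,0,0,0.53],[0,0,1.2,0,0,0,0.53],[0,0,1.4,0,0,0,0.53],[0,0,1.4,0,0,0,0.53]]' ; python3 -m crank '[[0,0,0.2,0,0,0,0.53],[0,0,0.2,0,0,0,0.53]]';python3 -c "
from h import *
go(-31,33,73)"
```

```text
time: 2.65
ee_pos: [549.9, 63.0, 75.8]
ee_rot: [-180.0, -0.0, 98.1]
wrist_force: [0.2, -0.2, 0.7]
finger_gap: 20.2
time: 2.9
ee_pos: [549.9, 63.1, 73.9]
ee_rot: [-180.0, -0.0, 98.1]
wrist_force: [-0.2, -0.9, 0.5]
finger_gap: 19.9
t 2.9 plate [-30.7  33. ] z 73.9 gap 19.9 F [-0.2 -0.9  0.5]
shift [-0.   -0.03  0.09] turn [-0. -0. -0.]
```

```bash
python3 -m crank '[[1.5,0,0,0,0,0,0.53],[3.2,0,0,0,0,0,0.53],[5,0,0,0,0,0,0.53],[6.8,0,0,0,0,0,0.53],[8.6,0,0,0,0,0,0.53],[10.4,0,0,0,0,0,0.53],[12.2,0,0,0,0,0,0.53],[13,0,0,0,0,0,0.53]]'
python3 - <<'E'
from h import *
go(-31,215,74)
for n,z in(("top",80),):
  c=viewer.capture(n)
  for r in find(c)["green"]: print(np.round(toplate(r[0],P),1),r)
c=viewer.capture("side");cv2.imwrite("pics/s2.png",cv2.resize(c["frame"][90:270,120:360,::-1],None,fx=3,fy=3))
E
```

```text
time: 3.9
ee_pos: [531.3, 192.9, 74.0]
ee_rot: [180.0, 0.0, 98.2]
wrist_force: [0.6, -2.4, 0.8]
finger_gap: 20.6
t 3.9 plate [-30.7 164.2] z 74.0 gap 20.6 F [ 0.6 -2.4  0.8]
shift [ 5.08 -0.03 -0.  ] turn [0.    0.    0.001]
```

View pics/s2.png

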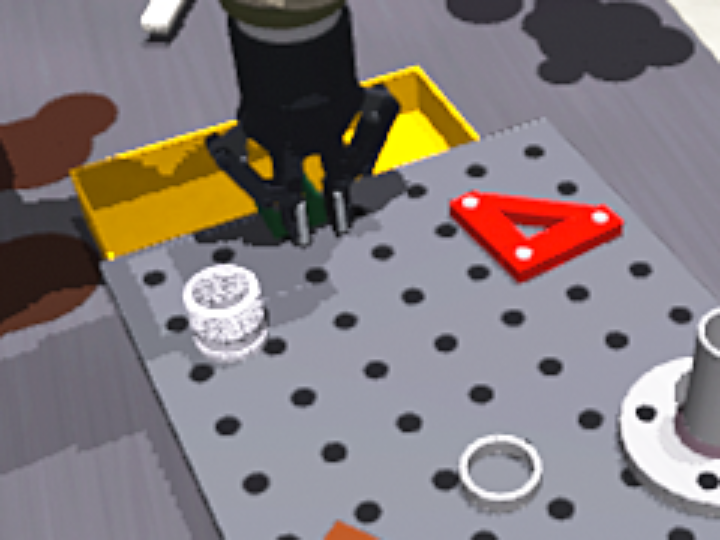

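The box is flush ahead of the fingers at the plate edge (crop (290,210)), and the nipple is untouched. Next I'll finish the push, then lift.

```bash
python3 -m crank '[[1.8,0,0,0,0,0,0.53],[3.5,0,0,0,0,0,0.53],[5.2,0,0,0,0,0,0.53],[5.4,0,0,0,0,0,0.53],[5.4,0,0,0,0,0,0.53],[5.4,0,-3,0,0,0,0.53],[5.4,0,-8,0,0,0,0.53]]'
python3 - <<'E'
from h import *
go(-21.5,-145,120)
c=viewer.capture("side");cv2.imwrite("pics/s3.png",cv2.resize(c["frame"][90:270,120:360,::-1],None,fx=3,fy=3))
E
```

```text
time: 4.88
ee_pos: [523.3, 244.4, 153.6]
ee_rot: [-179.8, 0.0, 98.1]
wrist_force: [0.4, -0.7, 0.1]
finger_gap: 19.9
t 4.875 plate [-31.4 216.3] z 153.6 gap 19.9 F [ 0.4 -0.7  0.1]
shift [-36.13   1.04   3.37] turn [-0.004  0.    -0.001]
```

View pics/s3.png

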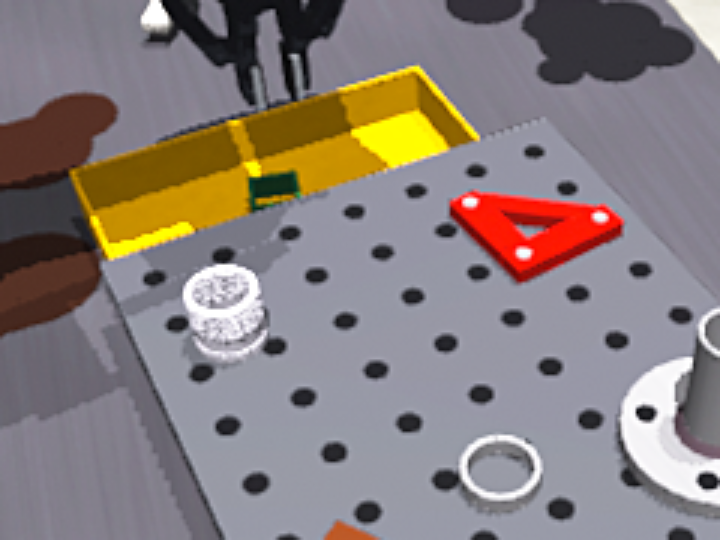

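The box lies in the tray at crop (273,190). Next is the pipe.

```bash
python3 -m crank '[[-5,0.1,0,0,0,0,0.53],[-10,0.3,0,0,0,0,0.53],[-15,0.4,0,0,0,0,0.53],[-20,0.6,0,0,0,0,0.53],[-25,0.8,0,0,0,0,0.53],[-30,1,0,0,0,0,0.53],[-35,1,0,0,0,0,0.53],[-36,1,1,0,0,0,0.53]]' >/dev/null; python3 -m crank '[[0,0,0,0,0,0,0.53]]'
python3 - <<'E'
from h import *
go(-21.5,-142,74)
E
```

```text
time: 6.05
ee_pos: [584.1, -109.9, 142.8]
ee_rot: [-179.9, -0.1, 98.1]
wrist_force: [-0.5, 0.4, -0.1]
finger_gap: 20.3
t 6.05 plate [ -21.4 -143. ] z 142.8 gap 20.3 F [-0.5  0.4 -0.1]
shift [0.09 0.   6.88] turn [-0.002 -0.001 -0.002]
```

```bash
python3 -m crank '[[0,0,3,0,0,0,0.53],[0,0,5.5,0,0,0,0.53],[0,0,6.6,0,0,0,0.53],[0,0,6.9,0,0,0,0.53],[0,0,6.9,0,0,0,0.53]]'; python3 -m crank '[[1.5,0,0,0,0,0,0.53],[3.2,0.1,0,0,0,0,0.53],[5,0.3,0,0,0,0,0.53],[6.8,0.5,0,0,0,0,0.53],[8.6,0.7,0,0,0,0,0.53],[10.4,0.9,0,0,0,0,0.53],[12.2,1.1,0,0,0,0,0.53],[13.5,1.3,0,0,0,0,0.53]]'
python3 - <<'E'
from h import *
go(10,160,74)
c=viewer.capture("side");cv2.imwrite("pics/s4.png",cv2.resize(c["frame"][90:330,120:440,::-1],None,fx=2,fy=2))
E
```

```text
time: 6.68
ee_pos: [585.1, -109.5, 75.7]
ee_rot: [179.9, 0.0, 98.2]
wrist_force: [-0.2, -0.1, -0.6]
finger_gap: 20.2
time: 7.68
ee_pos: [578.5, 26.9, 75.0]
ee_rot: [-180.0, 0.0, 98.2]
wrist_force: [0.3, -1.6, 1.3]
finger_gap: 19.7
t 7.675 plate [-7.6 -6.8] z 75.0 gap 19.7 F [ 0.3 -1.6  1.3]
shift [16.68  1.76  0.1 ] turn [-0.  0.  0.]
```

View pics/s4.png

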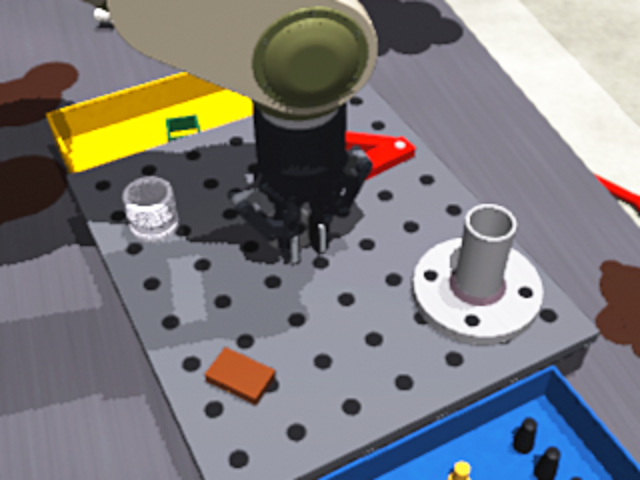

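The ring has left its old spot and is hidden ahead of the fingers (force −1.6 N), so I'll continue.

```bash
python3 -m crank '[[1.8,0.2,0,0,0,0,0.53],[3.8,0.4,0,0,0,0,0.53],[5.8,0.7,0,0,0,0,0.53],[7.8,0.9,0,0,0,0,0.53],[9.8,1.1,0,0,0,0,0.53],[11.8,1.4,0,0,0,0,0.53],[13.8,1.6,0,0,0,0,0.53],[15.8,1.7,0,0,0,0,0.53]]' ; python3 -m crank '[[1.8,0,0,0,0,0,0.53],[3.6,0,0,0,0,0,0.53],[5.4,0,0,0,0,0,0.53],[6.4,0,0,0,0,0,0.53],[6.5,0,0,0,0,0,0.53],[6.5,0,-3,0,0,0,0.53],[6.5,0,-8,0,0,0,0.53]]'
python3 - <<'E'
from h import *
go(-153,-133,154,35)
c=viewer.capture("side");cv2.imwrite("pics/s5.png",cv2.resize(c["frame"][90:330,120:440,::-1],None,fx=2,fy=2))
E
```

```text
time: 8.72
ee_pos: [572.9, 185.9, 74.9]
ee_rot: [-180.0, -0.0, 98.1]
wrist_force: [0.1, -1.3, 0.9]
finger_gap: 20.0
time: 9.6
ee_pos: [563.2, 248.1, 154.4]
ee_rot: [-179.8, 0.0, 98.1]
wrist_force: [0.2, -0.5, 0.4]
finger_gap: 20.4
t 9.6 plate [  8.6 214.4] z 154.4 gap 20.4 F [ 0.2 -0.5  0.4]
shift [-34.75 -16.13   0.12] turn [-0.003  0.002  0.959]
```

View pics/s5.png

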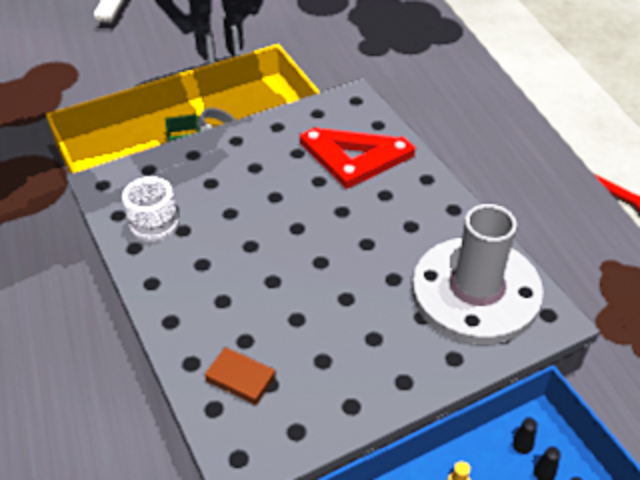

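The pipe is in the tray beside the box (crop (215,118)). Next is the flat bar.

```bash
python3 -m crank '[[-4.8,-2.2,0,0,0,0.13,0.53],[-9.6,-4.4,0,0,0,0.26,0.53],[-14.4,-6.7,0,0,0,0.4,0.53],[-19.2,-8.9,0,0,0,0.53,0.53],[-24,-11.1,0,0,0,0.66,0.53],[-28.5,-13.2,0,0,0,0.79,0.53],[-32,-14.9,0,0,0,0.9,0.53],[-34.7,-16.1,0,0,0,0.96,0.53]]' >/dev/null; python3 -m crank '[[0,0,0,0,0,0,0.53],[0,0,0,0,0,0,0.53]]'
python3 - <<'E'
from h import *
go(-153,-133,74,35)
E
```

```text
time: 10.9
ee_pos: [453.5, -117.2, 155.0]
ee_rot: [180.0, -0.0, 43.2]
wrist_force: [0.0, 0.3, -0.1]
finger_gap: 20.2
t 10.9 plate [-151.7 -131.7] z 155.0 gap 20.2 F [ 0.   0.3 -0.1]
shift [-0.18  0.03  8.1 ] turn [ 0. -0.  0.]
```

```bash
python3 -m crank '[[-0.2,0,3,0,0,0,0.53],[-0.2,0,6,0,0,0,0.53],[-0.2,0,7.7,0,0,0,0.53],[-0.2,0,8,0,0,0,0.53],[-0.2,0,8.1,0,0,0,0.53],[-0.2,0,8.1,0,0,0,0.53]]'; python3 -m crank '[[1.3,0,0,0,0,0,0.53],[2.8,0,0,0,0,0,0.53],[4.4,0,0,0,0,0,0.53],[6,0,0,0,0,0,0.53],[7.6,0,0,0,0,0,0.53],[9.2,0,0,0,0,0,0.53],[10.8,0,0,0,0,0,0.53],[11.8,0,0,0,0,0,0.53]]' ;  python3 -m crank '[[-1.5,0,0,0,0,0,0.53],[-3,0,-2,0,0,0,0.53],[-6,0,-6,0,0,0,0.53],[-10,0,-8,0,0,0,0.53],[-10,0,-8,0,0,0,0.53]]'
python3 - <<'E'
from h import *
c=viewer.capture("top");cv2.imwrite("pics/t6.png",c["frame"][:,:,::-1])
for r in find(c)["brown"]: print(np.round(toplate(r[0],P),1),r)
go(-40,-120,154)
E
```

```text
time: 11.65
ee_pos: [452.4, -118.8, 74.6]
ee_rot: [179.9, -0.0, 43.2]
wrist_force: [0.2, 0.2, -1.2]
finger_gap: 19.9
time: 12.65
ee_pos: [538.8, -37.3, 73.8]
ee_rot: [-180.0, 0.0, 43.2]
wrist_force: [-2.5, -2.0, 2.5]
finger_gap: 19.9
time: 13.28
ee_pos: [463.9, -108.3, 155.1]
ee_rot: [179.9, -0.1, 42.9]
wrist_force: [1.1, 0.2, -0.5]
finger_gap: 20.0
[-35.4 -49.3] ((556.9922485351562, -19.149518966674805), (31.571229934692383, 47.60533905029297), 43.9739875793457)
[70.9 96.5] ((641.4838256835938, 140.30014038085938), (88.15121459960938, 31.9556827545166), 88.85274505615234)
t 13.325 plate [-139.5 -123.6] z 154.3 gap 20.3 F [-0.3  0.7 -0.4]
shift [8.37 5.39 0.04] turn [ 0.001 -0.    -0.963]
```

View pics/t6.png

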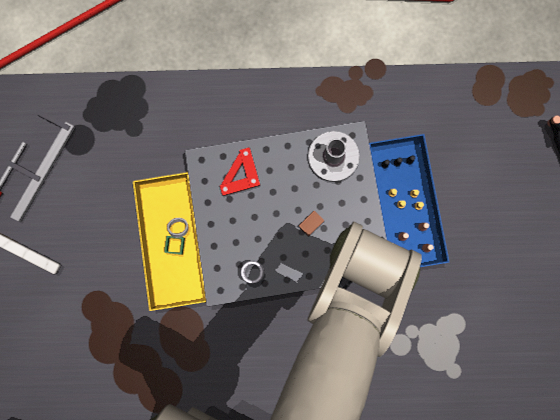

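The top view shows the box and pipe in the tray at (175,245) and (177,227), the flat bar now at (312,222), and the good parts unmoved. Next: turn back, get behind the bar, push straight.

```bash
python3 -m crank '[[1.2,0.8,0,0,0,-0.14,0.53],[2.4,1.5,0,0,0,-0.28,0.53],[3.6,2.3,0,0,0,-0.42,0.53],[4.8,3.1,0,0,0,-0.56,0.53],[6,3.9,0,0,0,-0.7,0.53],[7.2,4.6,0,0,0,-0.84,0.53],[8.4,5.4,0,0,0,-0.963,0.53],[8.4,5.4,0,0,0,-0.963,0.53]]' >/dev/null; python3 -m crank '[[0,0,0,0,0,0,0.53]]'
python3 - <<'E'
from h import *
go(-34,-108,74)
E
```

```text
time: 14.45
ee_pos: [562.9, -88.2, 153.3]
ee_rot: [-179.9, -0.0, 98.2]
wrist_force: [0.8, -0.0, -0.5]
finger_gap: 20.2
t 14.45 plate [ -39.3 -118.5] z 153.3 gap 20.2 F [ 0.8 -0.  -0.5]
shift [1.05 0.54 7.93] turn [-0.001 -0.001  0.001]
```

```bash
python3 -m crank '[[1,0.5,3,0,0,0,0.53],[1,0.5,6,0,0,0,0.53],[1,0.5,7.6,0,0,0,0.53],[1,0.5,7.9,0,0,0,0.53],[1,0.5,7.9,0,0,0,0.53]]'; python3 -m crank '[[1.4,0.1,0,0,0,0,0.53],[2.8,0.2,0,0,0,0,0.53],[4.4,0.3,0,0,0,0,0.53],[6,0.4,0,0,0,0,0.53],[7.6,0.5,0,0,0,0,0.53],[9.2,0.6,0,0,0,0,0.53],[10.8,0.7,0,0,0,0,0.53],[12.2,0.8,0,0,0,0,0.53]]'
python3 - <<'E'
from h import *
c=viewer.capture("side");cv2.imwrite("pics/s7.png",cv2.resize(c["frame"][90:330,120:440,::-1],None,fx=2,fy=2))
go(-25,160,74)
E
```

```text
time: 15.08
ee_pos: [567.2, -78.1, 75.7]
ee_rot: [179.9, 0.0, 98.3]
wrist_force: [-0.7, 0.0, 0.7]
finger_gap: 19.7
time: 16.08
ee_pos: [557.1, 45.1, 75.0]
ee_rot: [180.0, 0.0, 98.3]
wrist_force: [0.2, -2.9, 1.3]
finger_gap: 20.1
t 16.125 plate [-26.2  15.7] z 74.9 gap 20.2 F [-0.7  1.3  0.8]
shift [14.43  0.18  0.1 ] turn [-0.    -0.001  0.004]
```

View pics/s7.png

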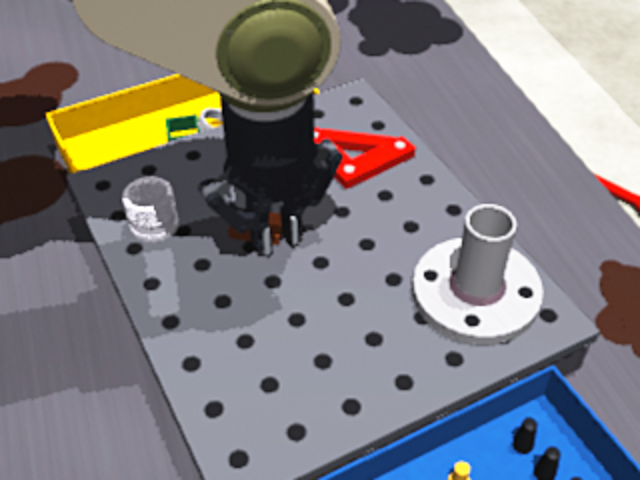

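Run:
```python
from h import *
c=viewer.capture("side")
h=cv2.cvtColor(c["frame"],cv2.COLOR_RGB2HSV).astype(int)
m=((h[...,0]<14)&(h[...,1]>110)&(h[...,2]>40)).astype(np.uint8)
k=np.zeros_like(m);k[185:225,215:275]=1
for q in cv2.findContours(m*k,cv2.RETR_EXTERNAL,cv2.CHAIN_APPROX_NONE)[0]:
    w=np.array([toplate(ray(c,p,72),P) for p in q[:,0]]);print(len(q),w.min(0),w.max(0), w[w[:,0].argmin()])
```

```text
28 [-65.09790042  26.47792182] [-46.06592133  49.97751481] [-65.09790042  40.21170518]
36 [-31.33202136   9.33021583] [-10.16224321  50.70097741] [-31.33202136  13.43846712]
```

The bar is flush against the fingers, its left end at about px −65. The nipple's edge is at −97, leaving about 30 mm, so I push straight on.

```bash
python3 -m crank '[[1.6,0,0,0,0,0,0.53],[3.4,0.1,0,0,0,0,0.53],[5.2,0.1,0,0,0,0,0.53],[7,0.2,0,0,0,0,0.53],[8.8,0.2,0,0,0,0,0.53],[10.6,0.2,0,0,0,0,0.53],[12.4,0.2,0,0,0,0,0.53],[14.2,0.2,0,0,0,0,0.53]]' ; python3 -m crank '[[1.8,0,0,0,0,0,0.53],[3.6,0,0,0,0,0,0.53],[5.4,0,0,0,0,0,0.53],[6.4,0,0,0,0,0,0.53],[6.5,0,0,0,0,0,0.53],[6.5,0,-3,0,0,0,0.53],[6.5,0,-8,0,0,0,0.53],[6.5,0,-14,0,0,0,0.53]]'
python3 - <<'E'
from h import *
go(-153,-133,154,35)
c=viewer.capture("side");cv2.imwrite("pics/s8.png",cv2.resize(c["frame"][90:330,120:440,::-1],None,fx=2,fy=2))
E
```

```text
time: 17.18
ee_pos: [538.5, 186.0, 74.9]
ee_rot: [-180.0, 0.0, 98.3]
wrist_force: [1.0, -0.7, -0.5]
finger_gap: 20.6
time: 18.18
ee_pos: [528.9, 248.5, 215.8]
ee_rot: [-179.9, 0.0, 98.3]
wrist_force: [1.1, 0.1, 0.0]
finger_gap: 20.0
t 18.175 plate [-25.2 219.6] z 215.8 gap 20.0 F [1.1 0.1 0. ]
shift [-35.23 -12.83   6.22] turn [-0.002  0.001  0.962]
```

View pics/s8.png

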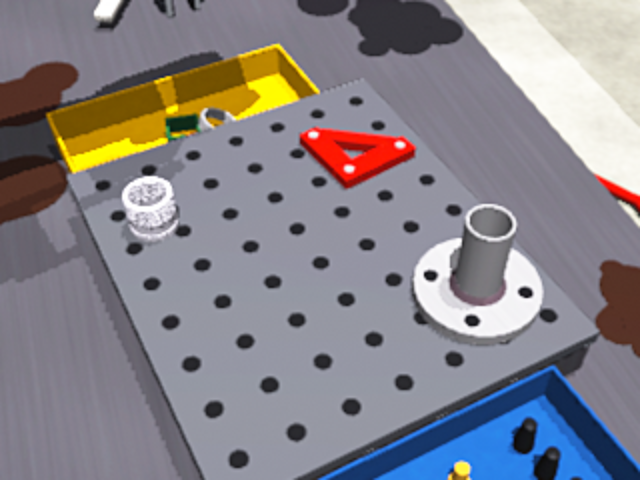

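All three have gone off the plate. I'll back the arm away and check from above.

```bash
python3 -m crank '[[5,-3,0,0,0,0,0.53],[10,-6,0,0,0,0,0.53],[15,-9,0,0,0,0,0.53],[20,-12,0,0,0,0,0.53],[24,-15,0,0,0,0,0.53],[24,-15,0,0,0,0,0.53],[24,-15,0,0,0,0,0.53],[24,-15,0,0,0,0,0.53]]'
python3 - <<'E'
from h import *
c=viewer.capture("top");f=c["frame"][:,:,::-1]
cv2.imwrite("pics/t9.png",cv2.resize(f[110:320,120:400],None,fx=2.8,fy=2.8))
h=cv2.cvtColor(c["frame"],cv2.COLOR_RGB2HSV).astype(int)
for k,v in find(c).items():
    if k in("red","green"): print(k,[np.round(toplate(r[0],P),1) for r in v])
for r in blob((h[...,1]<50)&(h[...,2]>150),c,74,(190,120,395,305),60): print(np.round(toplate(r[0],P),1),np.round(r[1]))
E
```

```text
time: 19.23
ee_pos: [347.2, 464.1, 214.9]
ee_rot: [180.0, 0.0, 98.2]
wrist_force: [-0.3, -0.1, 0.4]
finger_gap: 20.5
green []
red [array([108. ,  99.6])]
[-120.7   97. ] [49. 46.]
[-65.3 -95.9] [226. 224.]
[ 108.  -125.1] [113. 115.]
```

View pics/t9.png

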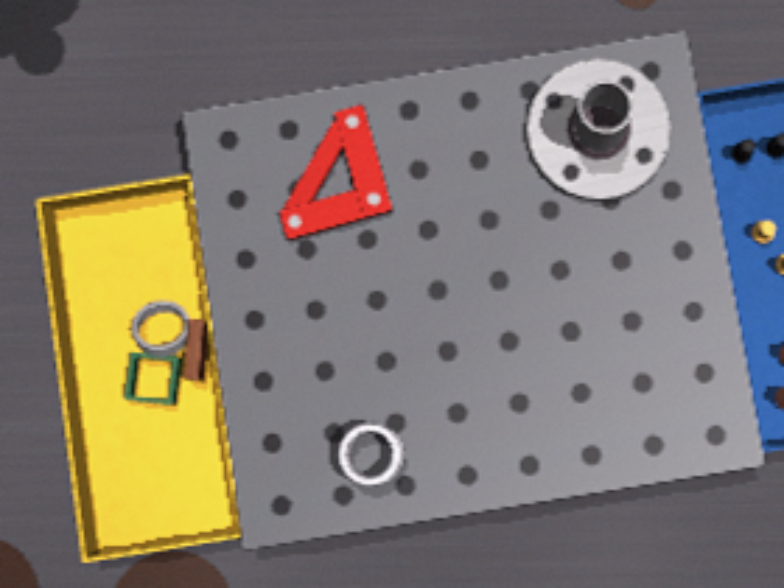

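```bash
cat > b.py <<'E'
from h import *
c=viewer.capture("top");h=cv2.cvtColor(c["frame"],cv2.COLOR_RGB2HSV).astype(int)
m=((h[...,0]<14)&(h[...,1]>80)&(h[...,2]>50)).astype(np.uint8);k=np.zeros_like(m);k[210:260,165:200]=1
q=max(cv2.findContours(m*k,cv2.RETR_EXTERNAL,cv2.CHAIN_APPROX_NONE)[0],key=cv2.contourArea)
for z in(20,45):
  w=np.array([toplate(ray(c,p,z),P) for p in q[:,0]]);print(z,w.min(0).round(1),w.max(0).round(1))
E
python3 b.py; python3 -m crank '[[0,0,0,0,0,0,0.53],[0,0,0,0,0,0,0.53],[0,0,0,0,0,0,0.53],[0,0,0,0,0,0,0.53],[0,0,0,0,0,0,0.53],[0,0,0,0,0,0,0.53],[0,0,0,0,0,0,0.53],[0,0,0,0,0,0,0.53]]'>/dev/null; python3 b.py
```

```text
20 [-36.6 223.8] [ 13.1 243.8]
45 [-38.6 219.3] [ 10.1 238.9]
20 [-36.6 223.5] [ 13.1 243.8]
45 [-38.6 219. ] [ 10.1 238.9]
```

```bash
python3 -c "
from workcell import arm
print(arm.close_job())"
```

```text
the job is handed in; nothing more can be done
None
```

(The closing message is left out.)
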